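# Call for help, then hold the label holder home behind the rack's lip

## Task

Press the plunger of the desk bell right down to its stop to call your workmate over. Then take the label holder out of the wooden stand and push it down behind the lip on the front edge of the low rack, against the spring in there, until it is fully home, and finish while still holding it pressed home, so that your workmate can screw it on. Do not disturb the jar, the hammer, the tube offcut or the little plinth.

Things in the scene. Friction and masses are not known exactly. Their poses are not given: they have to be found in the camera images.
- plunger_top (a point): Centre of the top of the bell's plunger head, a flat steel disc 22 mm across and 8 mm thick standing on the crown of a steel desk bell (dome 82 mm across on a black base 86 mm across; the bell is fixed to the bench). The top is 66 mm above the bench when up; it goes straight down 6 mm.
- plunger (a joint): Bell plunger travel in m: 0 up, 0.006 down at its stop. Springs back; takes about 2 N to start and 5 N at the stop.
- holder_center (a point): Centre (half-way up) of the label holder, a loose flat upright grey plastic plate with a white card on the upper part of both faces, the same both ways round: 6 mm thick along its x, 80 mm wide along its y, 64 mm tall along its z, 35 g.
- holder_foot (a point): Middle of the label holder's lower edge, 32 mm below its centre; same axes.
- holder: The label holder itself; origin at the middle of its lower edge, axes as for its centre.
- stand: Wooden stand fixed to the bench, 60 mm (x) by 110 mm (y) by 30 mm tall, with a saw kerf 8 mm wide and 20 mm deep along its y, open at both ends, in which the label holder stands; the upper 44 mm of the holder stick out. Origin at the centre of its underside.
- rack: Low wooden bench rack, fixed: 180 mm deep (x), 240 mm wide (y), board top 105 mm above the bench, front looking along its -x. Origin at the centre of its underside. Along the middle of the board's front edge runs an aluminium channel open upwards: back wall at x = -90 mm up to the board's top, 4 mm lip with inner face at x = -100 mm (gap 10 mm).
- slot (a point): Centre of the channel's floor, rack's axes (x across the channel, y along it), 80 mm above the bench. Lip top 25 mm above it; a small lead-in flare leans outward (-x) to 31 mm above it. End cheeks 100 mm apart, centred on it. The holder's lower edge is at this height when fully home, its y axis along the channel's.
- sprung_foot (a joint): Sprung foot in the middle of the channel (34 mm wide along the channel): 0 up, its top then 8 mm above the channel floor; 0.008 pressed down level with the floor, where the holder stands on the floor (home). Takes about 5 N to start and 10 N at the bottom; when let go it lifts the holder again.
- jar: Amber jar with a white cap, 44 mm across, 50 mm tall, standing towards the back of the rack's board. Origin at its underside.
- hammer: Hammer with a wooden handle lying on the bench in front of the rack, about 220 mm long.
- tube: Offcut of a yellow tube, 100 mm across, 80 mm tall, standing on the bench beside the rack. Origin at its underside.
- plinth: Stepped round white model plinth, 110 mm across, 50 mm tall, on the bench on the other side of the rack. Origin at its underside.

How it is judged (in metres and radians):
On the way, in this order (a step that is already met when the one before it is completed fails the run):
1. the bell's plunger is pressed down to its stop (value of joint plunger above 0.005 m), for 0.04 s.
2. the label holder is lifted out of the stand (height (world z) of holder_center above 0.075 m and contact force between the fingers and holder above 1 N), for 0.1 s.
3. the label holder is pressed home behind the lip (value of joint sprung_foot above 0.0065 m and z of holder_foot in the frame of rack between 0.077 and 0.0825 m and x of holder_foot in the frame of rack between -0.1 and -0.09 m and y of holder_foot in the frame of rack between -0.014 and 0.014 m and angle between holder_center's own z axis and vertical below 0.17 rad and contact force between rack and holder above 4 N and contact force between the fingers and holder above 2 N), for 0.3 s.
At the end, for the whole second after the job is handed in: Holder in the channel behind the lip: foot on the floor (2.5 mm), centred along it within 14 mm, upright within 0.17 rad, sprung foot down over 6.5 of 8 mm, over 4 N between holder and rack, fingers still on the holder (over 2 N) through the last second (all of step 3); the arm keeps its last pose, push and grip.
It fails at once if the jar is moved more than 30 mm or tipped over (distance of jar from where it was at the start of the episode above 0.03 m or angle between jar's own z axis and vertical above 0.4 rad).
It fails at once if the hammer is moved more than 30 mm (distance of hammer from where it was at the start of the episode above 0.03 m).
It fails at once if the tube is moved more than 30 mm or tipped over (distance of tube from where it was at the start of the episode above 0.03 m or angle between tube's own z axis and vertical above 0.4 rad).
It fails at once if the plinth is moved more than 30 mm or tipped over (distance of plinth from where it was at the start of the episode above 0.03 m or angle between plinth's own z axis and vertical above 0.4 rad).
It also fails if it takes over 56 s, if anything falls off the work surface, if the arm or the gripper's body presses on something with over 40 N, if the wrist force passes 120 N, or if a joint passes its speed limit or range.

## Robot

A 6-joint arm with a two-finger parallel gripper is mounted at the origin on the work surface. World frame = base frame: x ahead of the robot, y to its left, z up, the work surface at z = 0. Lengths are in mm, angles in rad, forces in N, time in s.
With the tool pointing down it reaches from about 275 to 850 mm from the base axis. Payload 19 kg.
Tool frame: the origin (TCP) lies between the finger pads; the fingertips stand 8 mm ahead of it and the grasp point (between the pads) lies 11 mm behind it (robot.tip_reach is the distance from the TCP to the fingertips, in mm); z points along the fingers, y is the line along which they close (so a half turn about z gives the same grasp; the last joint's range is limited). The gripper opens to 85 mm and grips with 20 to 120 N. Pads are 22 mm wide; open, the fingers measure 114 mm over their backs; the gripper's body (76 mm by 85 mm) begins 54 mm behind the grasp point. The pads swing forward as they close: fully open they stand 13 mm farther back than shut.
Start: joints at [1.125, 0.15, 1.437, -0, 1.554, -0.134], TCP at [176.398, 547.243, 239.267] pointing down, gripper open.
Joint ranges: [-2.8, 2.8], [-0.68, 2.1], [0.12, 2.68], [-1.39, 4.53], [0.16, 2.79], [-2.81, 2.81]. Speed limits (rad/s): [1.89, 1.89, 2.22, 3.01, 3.01, 3.01].

## Interface

Orientations are given as a rotation vector (axis times angle).
In Python, from workcell import robot gives the robot as it stands. The module is installed in compiled form; this text tells all that it offers.
- The arm moves only by the tool arm_command, never from a script. Its argument "increments" is text: rows parted by semicolons, each of 6 numbers parted by spaces: the shift along the world's x, y, z in units of 50 mm (1.0 is 50 mm), then the turn, a rotation vector about the world's x, y, z in units of 5 degrees (1.0 is 5 degrees). In form: x y z rx ry rz; .... A call has 1 to 10 rows; each row is the pose to reach, as a shift and turn from the pose commanded when the call began; what a row does not reach only later rows make up. A row lasts 1/10 s, in which the tool goes at most 50 mm and 8.59 degrees, less where a joint would pass 70% of its speed; a pose out of reach is approached as far as the arm can. A call with a gripper value outside its range is refused whole. "grip" is the finger opening in mm, from 0 to 85.4, set as the call begins (left out, the last holds). The fingers move at their own pace and stop on an object; "newtons" is the grip in N (left out, the last holds). Time passes only in rows, so rows that repeat a pose let the fingers close. It gives the time, the measured TCP pose, the force, the opening and the grip force at its end, in the units of the state.
- robot.observe(): the state, without advancing time (a new reading comes with each control period).
- robot.capture(name): name is "scene" or "top"; returns a dict with "color" (480x640x3 uint8, red, green, blue), "K" (3x3 intrinsics, pixels), "R" (3x3) and "t" (3): a world point X has camera coordinates R X + t. Camera axes: x right, y down, z forward; pixel columns grow to the right and rows downward; lengths in mm; the calibration is good to about 2 mm. A picture is of the moment at which its call begins. There is no depth.
- robot.close_job(): hands the job in; it is judged then, once.
Trained networks look in a picture, given as the dict that the camera call returned (one of the last four; its "shot" number tells which), for a name from the list of things; names that differ only in an ending like _2 or _b are one class to them, and where a whole thing is asked for, a point or a joint stands for the part that bears it (a point fixed in the world has none). Each returns a list of dicts, best first, with "confidence" (0 to 1); they miss things now and then, are a little off and sometimes report something else, mostly with a low value. They report only what shows in the picture. A call takes as long as a camera call.
- robot.spot_in(picture, thing): "extent" ([left, top, right, bottom] in pixels, round what is visible of it).
The state is a dict: "time_s": time; "joint_pos": joint angles; "dq": joint speeds; "joint_efforts": joint torques, N m; "ee_pos": TCP position; "orientation": TCP orientation; "force": force on the tool from outside, world axes, zero at the start; "moment": the same for the moment, N m; "gripper_width": opening from 0.0 (shut) to 1.0 (fully open); "finger_force": force on a finger pad.
Only numpy, scipy, OpenCV 4.12 (cv2) and the standard library are available. Lean on these libraries where they do the work, as an engineer would, in place of code of your own. Each camera call takes 0.05 s, during which the arm holds its last target. There are 200 camera calls.

## Working session

There is one attempt and no reset: what is moved stays moved. The work goes in short steps, Python scripts to look and compute and a tool call to move; the robot and the scene stay as the last step left them, time stands still between calls to the robot, and variables do not carry over. Pictures are saved under pics/ and viewed, at most 10 in all, crops included, and the job is handed in when it is done.

Besides the shell and the picture viewer there is one more tool, called after "Call:" in YAML: its name, and indented under it one key for each argument. arm_command: Moves the arm, as the interface text tells. Its arguments: {"type":"object","properties":{"increments":{"type":"string"},"grip":{"type":"number"},"newtons":{"type":"number"}},"required":["increments"]}

```bash
mkdir -p pics; cat > h.py <<'E'
import numpy as np, cv2
from workcell import robot
def px(c,X):
    p=c["K"]@(c["R"]@np.array(X,float)+c["t"]); return p[:2]/p[2]
def ray(c,u,v,z):
    "world point at height z seen at pixel"
    d=c["R"].T@np.linalg.solve(c["K"],[u,v,1.]); o=-c["R"].T@c["t"]
    return o+d*(z-o[2])/d[2]
def save(c,n,box=None,s=1):
    im=cv2.cvtColor(c["color"],cv2.COLOR_RGB2BGR)
    if box: im=im[box[1]:box[3],box[0]:box[2]]
    cv2.imwrite(f"pics/{n}.png",cv2.resize(im,None,fx=s,fy=s,interpolation=cv2.INTER_CUBIC))
E
python3 - <<'E'
from h import *
np.set_printoptions(precision=1,suppress=True)
for n in("scene","top"):
    c=robot.capture(n); save(c,n+"0"); print(n,c["K"][0],c["K"][1],-c["R"].T@c["t"],c["R"].tolist())
    for t in("plunger_top","plunger","holder","stand","rack","sprung_foot","jar","hammer","tube","plinth"):
        print(t,[(np.round(d["extent"],1).tolist(),round(d["confidence"],2)) for d in robot.spot_in(c,t)[:2]])
print(robot.observe())
E
```

```text
scene [560.7   0.  316.6] [  0.  560.7 245.6] [1141.3 -242.1  956.2] [[0.3819951612065355, 0.9241364759188232, -0.007174307710968576], [0.7410470316987819, -0.3109345523956726, -0.5951209968879665], [-0.552203760966201, 0.2220168417099058, -0.8036040868312834]]
plunger_top [([445.8, 179.3, 456.6, 187.6], 0.39)]
plunger [([443.9, 180.5, 452.9, 186.8], 0.66), ([113.0, 258.2, 156.9, 288.4], 0.32)]
holder [([111.6, 260.4, 159.2, 289.8], 0.61)]
stand []
rack [([258.9, 218.8, 425.5, 374.0], 0.94)]
sprung_foot [([113.3, 262.0, 173.5, 309.2], 0.27)]
jar [([358.5, 261.1, 384.8, 296.7], 0.74), ([259.9, 221.8, 428.4, 372.9], 0.49)]
hammer [([236.8, 178.3, 341.6, 223.9], 0.91)]
tube [([155.5, 299.4, 216.1, 365.1], 0.68)]
plinth [([112.7, 262.1, 158.7, 289.2], 0.39)]
top [555.1   0.  316.9] [  0.  555.1 231.9] [ 373.4    3.7 1033.3] [[-0.05057985583444023, -0.998712057358412, 0.003988066034522144], [-0.9776206033610265, 0.048694416539889075, -0.20466267290803808], [0.20420488257578476, -0.014250624013292922, -0.9788244406671923]]
plunger_top [([116.7, 288.4, 132.6, 298.6], 0.46)]
plunger [([115.6
[... 206 characters left out ...]
rung_foot [([310.1, 239.8, 323.5, 244.3], 0.53)]
jar [([269.5, 150.1, 293.9, 181.2], 0.86)]
hammer [([255.9, 324.5, 374.0, 373.7], 0.95), ([484.6, 292.5, 536.7, 302.0], 0.71)]
tube [([431.8, 183.6, 499.9, 244.4], 0.61), ([465.8, 277.5, 530.8, 316.3], 0.52)]
plinth [([123.7, 201.9, 185.6, 258.4], 0.96)]
{'time_s': 1.1, 'joint_pos': array([ 1.1,  0.2,  1.4, -0. ,  1.6, -0.1]), 'dq': array([ 0.,  0.,  0.,  0., -0., -0.]), 'joint_efforts': array([  0. , -71.3, -57.1,  -0. ,   0. ,   0. ]), 'ee_pos': array([176.4, 547.3, 239.3]), 'orientation': array([ 0.5,  3.1, -0. ]), 'force': array([-0.2, -0.7,  0.2]), 'moment': array([ 0.,  0., -0.]), 'finger_force': 0.0, 'gripper_width': 1.0024118943691687}
```

View both.

View pics/scene0.png

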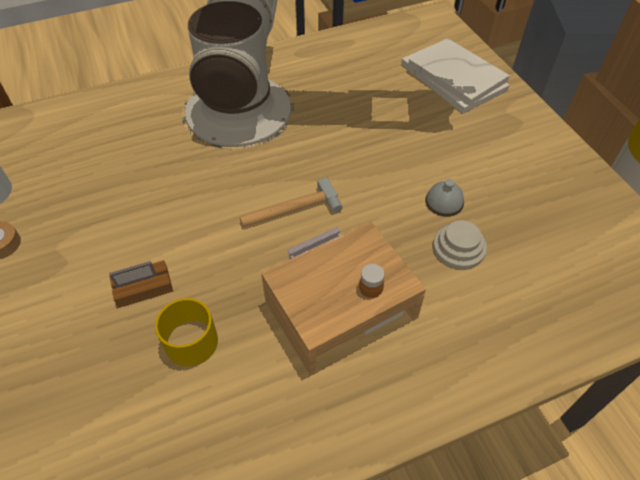

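View pics/top0.png

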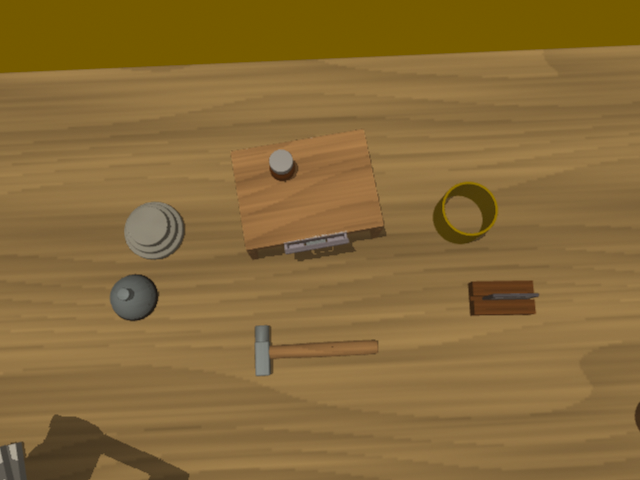

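```bash
python3 - <<'E'
from h import *
t=cv2.imread("pics/top0.png"); s=cv2.imread("pics/scene0.png")
def cr(im,x,y,w,h): return cv2.resize(im[y:y+h,x:x+w],(400,300),interpolation=cv2.INTER_CUBIC)
o=np.vstack([np.hstack([cr(t,460,265,80,60),cr(s,100,250,80,60)]),np.hstack([cr(t,220,120,180,135),cr(t,100,255,80,60)])])
cv2.imwrite("pics/c1.png",o)
np.set_printoptions(precision=1,suppress=True)
c=robot.capture("top");d=robot.capture("scene")
print(ray(c,124.5,294,66),ray(d,450,183,62))
for p in[(232,152),(365,130),(383,224),(247,247)]: print(ray(c,*p,105))
for p in [(264,287),(374,227),(423,289)]: print(ray(d,*p,105))
E
```

```text
[481.8 329.   66. ] [482.8 334.7  62. ]
[718.  132.2 105. ]
[ 747.6 -104.5  105. ]
[ 575.3 -123.7  105. ]
[546.9 110.1 105. ]
[ 605.2 -129.1  105. ]
[557.9 112.6 105. ]
[718.8 131.3 105. ]
```

View pics/c1.png

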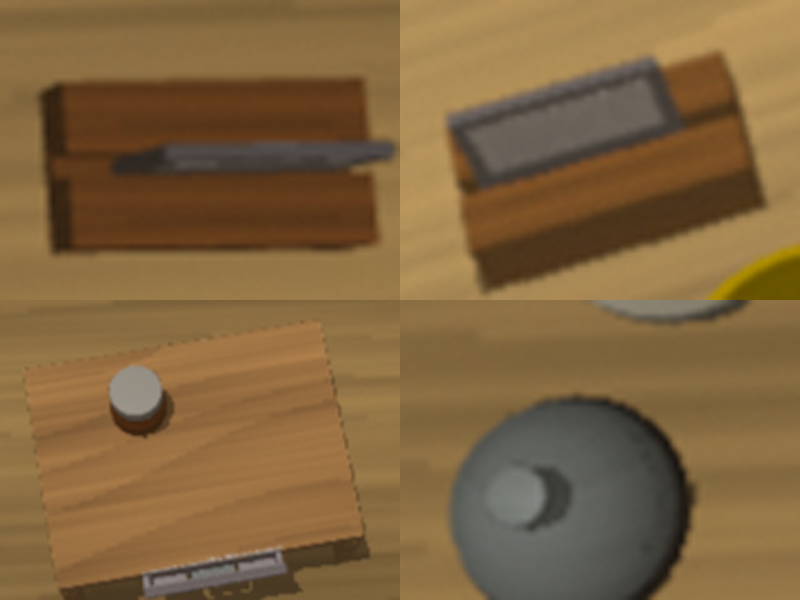

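```bash
cat > fit.py <<'E'
from h import *
from scipy.optimize import least_squares
np.set_printoptions(precision=2,suppress=True)
c=robot.capture("top");d=robot.capture("scene")
def fit(obs,x0):
    def f(p):
        C,S=np.cos(p[2]),np.sin(p[2])
        return np.concatenate([px(k,[p[0]+C*a-S*b,p[1]+S*a+C*b,z])-uv for k,(a,b,z),uv in obs])
    r=least_squares(f,x0,loss="soft_l1"); print(r.x,r.fun.reshape(-1,2).round(1).tolist()); return r.x
def T(u,v): return (460+u/5,265+v/5)
def R(u,v): return (220+u/2.222,120+(v-300)/2.222)
def S(u,v): return (100+(u-400)/5,250+v/5)
print("rack");o=[(c,(90,120,105),R(25,368)),(c,(90,-120,105),R(322,321)),(c,(-90,-120,105),R(365,537)),(c,(-90,120,105),R(60,588))]
r=fit(o,[640,0,.1]); 
print("+scene"); fit(o+[(d,(-90,120,105),(374,227)),(d,(90,120,105),(423,289))],[640,0,.1])
C,Sn=np.cos(r[2]),np.sin(r[2])
print("slot",r[:2]+[-95*C,-95*Sn])
print("channel px top: lip ends",[px(c,[r[0]-102*C-y*Sn,r[1]-102*Sn+y*C,107]) for y in(50,-50)],"seen",R(145,590),R(286,570))
print("stand");st=[(c,(30,55,30),T(62,80)),(c,(30,-55,30),T(362,78)),(c,(-30,-55,30),T(378,245)),(c,(-30,55,30),T(68,248))]
sd=[(d,(30,55,30),S(740,115)),(d,(30,-55,30),S(468,192)),(d,(-30,55,30),S(722,52)),(d,(30,-55,30),S(475,248))][:1]
fit(st,[480,-320,0]);fit(st+sd,[480,-320,0])
print("holder top edge")
for k,uv in((c,T(165,150)),(c,T(393,150)),(d,S(450,115)),(d,S(655,60))): print(ray(k,*uv,74))
print("kerf line z30",ray(c,*T(50,165),30),ray(c,*T(370,163),30))
print(ray(c,*T(112,167),30))
for k,e in((c,(124.5,294)),(d,(450,182.5))): print("plunger",ray(k,*e,64))
for k,e in((c,(-200,300)),): pass
E
python3 fit.py
```

```text
rack
[645.61   3.52   0.12] [[0.0, 0.0], [0.2, -0.3], [0.5, -0.1], [-1.0, 0.3]]
+scene
[645.7    3.56   0.12] [[0.1, -0.2], [0.3, -0.3], [0.4, 0.1], [-1.2, 0.1], [-3.7, -5.7], [1.6, 0.6]]
slot [551.29  -7.83]
channel px top: lip ends [array([287.82, 249.71]), array([345.92, 239.93])] seen (285.25652565256524, 250.51305130513052) (348.7128712871287, 241.51215121512152)
stand
[ 445.33 -341.05   -0.04] [[-0.4, 0.0], [0.1, 0.1], [-0.2, 0.0], [0.5, -0.2]]
[ 444.93 -341.27   -0.04] [[-0.3, 0.4], [0.2, 0.2], [-0.0, 0.1], [0.8, 0.2], [1.4, 9.9]]
holder top edge
[ 447.28 -308.29   74.  ]
[ 443.32 -387.05   74.  ]
[ 443.19 -384.19   74.  ]
[ 448.11 -306.75   74.  ]
kerf line z30 [ 447.38 -280.49   30.  ] [ 442.29 -396.05   30.  ]
[ 445.54 -302.77   30.  ]
plunger [482.03 329.71  64.  ]
plunger [482.96 334.19  64.  ]
```

Call:
arm_command:
  increments: "0.7 -0.5 -0.3 0 0 0; 1.4 -1 -0.6 0 0 0; 2.1 -1.5 -0.9 0 0 0; 2.8 -2 -1.2 0 0 0; 3.5 -2.5 -1.5 0 0 0; 4.2 -3 -1.8 0 0 0; 4.9 -3.5 -2.1 0 0 0; 5.6 -4 -2.4 0 0 0; 6.12 -4.3 -2.7 0 0 0; 6.12 -4.3 -2.7 0 0 0"
  grip: 0
  newtons: 40

```text
time_s: 2.3
ee_pos: [484.4, 329.7, 102.0]
orientation: [-0.493, -3.101, 0.003]
force: [-0.5, -0.2, -0.2]
gripper_width: -0.002
finger_force: 0.0
```

Call:
arm_command:
  increments: "0 0 -0.3 0 0 0; 0 0 -0.5 0 0 0; 0 0 -0.6 0 0 0; 0 0 -0.66 0 0 0; 0 0 -0.72 0 0 0; 0 0 -0.74 0 0 0; 0 0 -0.74 0 0 0"

```text
time_s: 3.0
ee_pos: [482.1, 332.7, 68.0]
orientation: [0.487, 3.104, 0.001]
force: [-5.9, 0.8, 6.9]
gripper_width: -0.002
finger_force: 3.6
```

Call:
arm_command:
  increments: "0 0 -0.02 0 0 0; 0 0 -0.04 0 0 0; 0 0 -0.04 0 0 0"

```text
time_s: 3.3
ee_pos: [482.3, 332.9, 67.7]
orientation: [0.487, 3.103, 0.002]
force: [-14.4, -4.9, 30.9]
gripper_width: 0.0
finger_force: 15.2
```

```bash
python3 - <<'E'
from h import *
c=robot.capture("scene"); save(c,"b1",(390,120,490,220),5)
s=robot.observe();print(s["force"],s["ee_pos"])
E
```

```text
[-14.47209068  -4.18240897  31.54372067] [482.28091941 332.87019569  67.67744189]
```

View pics/b1.png

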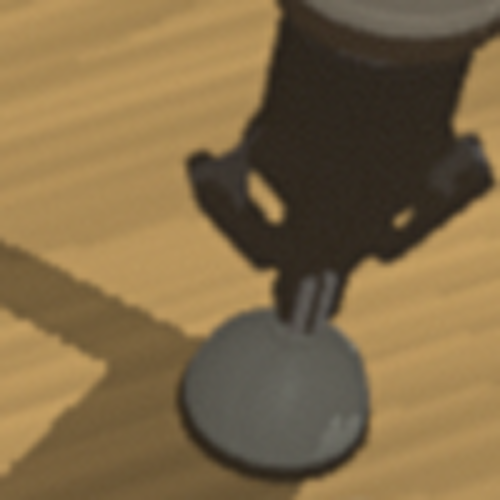

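Call:
arm_command:
  increments: "0 0 0.8 0 0 0; 0 0 1.7 0 0 0; 0 0 2.7 0 0 0; 0 -0.9 2.7 0 0 -1.6; 0 -1.8 2.7 0 0 -3.2; -0.1 -2.8 2.7 0 0 -4.8; -0.2 -3.8 2.7 0 0 -6; -0.2 -4.8 2.7 0 0 -7; -0.3 -5.8 2.7 0 0 -8; -0.3 -6.8 2.7 0 0 -8"

```text
time_s: 4.35
ee_pos: [466.8, -8.7, 200.8]
orientation: [1.523, 2.746, 0.001]
force: [1.9, -0.4, -0.1]
gripper_width: 0.003
finger_force: 0.0
```

Call:
arm_command:
  increments: "0 -0.9 0 0 0 -1; -0.1 -1.8 0 0 0 -2; -0.1 -2.7 0 0 0 -3; -0.2 -3.6 0 0 0 -4; -0.3 -4.5 0 0 0 -5; -0.4 -5.4 0 0 0 -6; -0.43 -6.2 0 0 0 -7; -0.43 -6.78 0 0 0 -7; -0.43 -6.78 0 0 0 -7; -0.43 -6.78 0 0 0 -7"
  grip: 40

```text
time_s: 5.35
ee_pos: [445.8, -346.3, 200.2]
orientation: [-2.277, -2.164, -0.0]
force: [0.6, 0.2, 0.2]
gripper_width: 0.469
finger_force: 0.0
```

```bash
python3 - <<'E'
from h import *
from scipy.spatial.transform import Rotation as Ro
s=robot.observe();M=Ro.from_rotvec(s["orientation"]).as_matrix();print(s["time_s"],s["ee_pos"],M.round(3),np.degrees(np.arctan2(M[1,1],M[0,1])),s["joint_pos"],s["force"],s["gripper_width"])
E
```

```text
5.35 [ 445.81490826 -346.25552961  200.15210568] [[ 0.051  0.999 -0.   ]
 [ 0.999 -0.051  0.   ]
 [ 0.    -0.    -1.   ]] -2.9092757532546485 [-7.96873541e-01  1.44925463e-01  1.52286413e+00  6.85127175e-05
  1.47398050e+00 -7.46103722e-01] [0.62997815 0.24198885 0.18508978] 0.46850408388239306
```

Call:
arm_command:
  increments: "0 0 -0.7 0 0 0; 0 0 -1.4 0 0 0; 0 0 -2.1 0 0 0; 0 0 -2.6 0 0 0; 0 0 -2.94 0 0 0; 0 0 -2.94 0 0 0; 0 0 -2.94 0 0 0"

```text
time_s: 6.05
ee_pos: [446.4, -345.5, 54.2]
orientation: [2.275, 2.166, 0.0]
force: [-0.9, -0.4, 0.9]
gripper_width: 0.466
finger_force: 0.0
```

Call:
arm_command:
  increments: "0 0 0 0 0 0; 0 0 0 0 0 0; 0 0 0 0 0 0; 0 0 0 0 0 0; 0 0 0 0 0 0; 0 0 0 0 0 0"
  grip: 0
  newtons: 70

```text
time_s: 6.65
ee_pos: [446.3, -346.2, 54.4]
orientation: [2.275, 2.164, 0.0]
force: [-0.9, 2.8, 8.2]
gripper_width: 0.054
finger_force: 69.0
```

```bash
python3 - <<'E'
from h import *
a=robot.capture("scene"); b=robot.capture("top")
im=np.hstack([cv2.resize(k[y:y+75,x:x+75],(400,400),interpolation=cv2.INTER_CUBIC) for k,x,y in((a["color"],100,230),(b["color"],465,250))])
cv2.imwrite("pics/g1.png",im[:,:,::-1])
s=robot.observe();print({k:np.round(s[k],3).tolist() for k in("force","ee_pos","gripper_width","finger_force")})
E
```

```text
{'force': [-1.662, 3.559, 8.572], 'ee_pos': [446.258, -346.231, 54.428], 'gripper_width': 0.061, 'finger_force': 69.005}
```

View pics/g1.png

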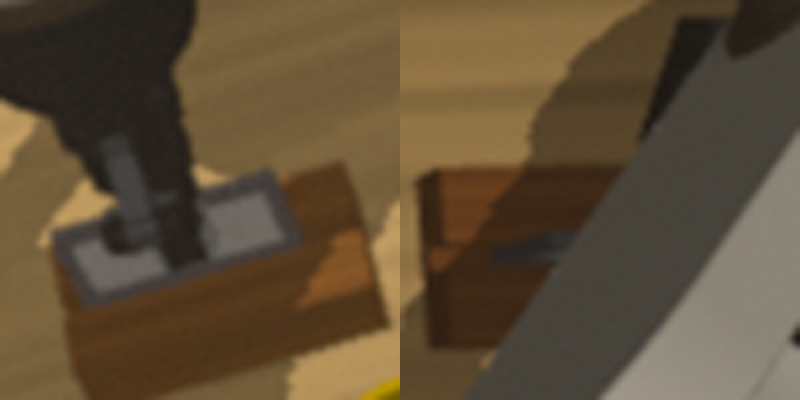

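Call:
arm_command:
  increments: "0 0 0.3 0 0 0; 0 0 0.8 0 0 0; 0 0 1.5 0 0 0; 0 0 2.3 0 0 0; 0 0 3.0 0 0 0; 0 0 3.4 0 0 0; 0 0 3.4 0 0 0"

```text
time_s: 7.45
ee_pos: [446.5, -346.6, 227.8]
orientation: [2.272, 2.161, 0.0]
force: [0.4, -0.1, -0.8]
gripper_width: 0.057
finger_force: 68.4
```

```bash
python3 - <<'E'
import cv2,numpy as np
t=cv2.imread("pics/top0.png"); s=cv2.imread("pics/scene0.png")
f=lambda im,x,y,w,h,S:cv2.resize(im[y:y+h,x:x+w],(w*S,h*S),interpolation=cv2.INTER_CUBIC)
cv2.imwrite("pics/ch.png",np.vstack([f(t,276,228,80,30,10),f(s,280,226,80,30,10)]))
E
```

```text
(no output)
```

View pics/ch.png

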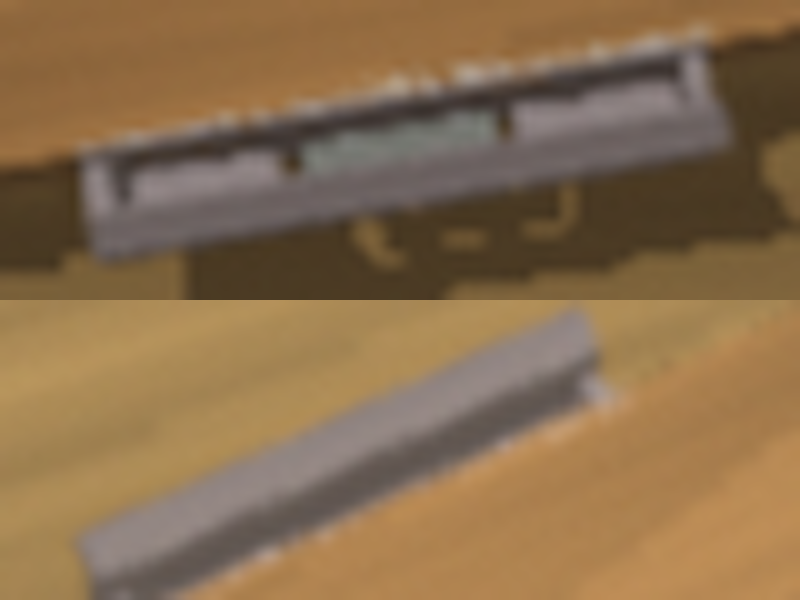

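```bash
python3 - <<'E'
from h import *
np.set_printoptions(precision=2,suppress=True)
c=robot.capture("top");d=robot.capture("scene")
q=lambda k,a,b,u,v,z:ray(k,a+u/10-.45,b+v/10-.45,z)
for k,a,b,P in((c,276,228,((80,150),(705,35))),(d,280,226,((170,295),(620,100)))):
    A,B=[q(k,a,b,*p,105) for p in P]; 
    if A[1]<B[1]:A,B=B,A
    e=(A-B)/np.linalg.norm(A-B); n=np.array([e[1],-e[0],0])
    y=-7.8; x0=B[0]+(y+.0-B[1])*e[0]/e[1]
    print(A,B,"yaw",np.arctan2(-e[0],e[1]),"edge at y=-7.8:",x0,"slot x",x0-5/np.cos(.12))
# cheek ends/centre from top: foot green ends at z 88
print(q(c,276,228,302,150,88),q(c,276,228,497,130,88))
M=robot.capture("top")
E
```

```text
[551.44  47.82 105.  ] [566.11 -59.62 105.  ] yaw 0.13567608841668277 edge at y=-7.8: 559.0368468963244 slot x 554.0006296240001
[552.65  46.26 105.  ] [562.1  -49.81 105.  ] yaw 0.09804603211109415 edge at y=-7.8: 557.9698679361012 slot x 552.9336506637769
[552.79  10.22  88.  ] [554.63 -23.71  88.  ]
```

Call:
arm_command:
  increments: "0.2 0.7 0 0 0 0.3; 0.5 1.5 0 0 0 0.6; 0.8 2.4 0 0 0 0.9; 1.1 3.3 0 0 0 1.2; 1.4 4.2 0 0 0 1.5; 1.7 5.1 0 0 0 1.8; 1.9 6 0 0 0 1.96; 2.12 6.6 0 0 0 1.96; 2.12 6.79 0 0 0 1.96; 2.12 6.79 0 0 0 1.96"

```text
time_s: 8.6
ee_pos: [551.5, -5.4, 222.3]
orientation: [-2.08, -2.353, 0.002]
force: [-0.8, -0.2, 0.2]
gripper_width: 0.056
finger_force: 68.4
```

Call:
arm_command:
  increments: "0 0 -0.3 0 0 0; 0 0 -0.7 0 0 0; 0 0 -1.0 0 0 0; 0 0 -1.12 0 0 0; 0 0 -1.12 0 0 0; 0 0 -1.12 0 0 0"

```text
time_s: 9.2
ee_pos: [552.1, -6.9, 167.7]
orientation: [2.083, 2.351, 0.0]
force: [0.6, 0.3, -0.2]
gripper_width: 0.06
finger_force: 68.4
```

```bash
python3 - <<'E'
from h import *
from scipy.spatial.transform import Rotation as Ro
a=robot.capture("scene"); b=robot.capture("top")
im=np.hstack([cv2.resize(k[y:y+75,x:x+75],(400,400),interpolation=cv2.INTER_CUBIC) for k,x,y in((a["color"],280,195),(b["color"],280,195))])
cv2.imwrite("pics/g2.png",im[:,:,::-1])
s=robot.observe();M=Ro.from_rotvec(s["orientation"]).as_matrix();print({k:np.round(s[k],3).tolist() for k in("time_s","force","ee_pos","gripper_width","finger_force")},np.arctan2(M[1,1],M[0,1]),M[2])
E
```

```text
{'time_s': 9.3, 'force': [0.284, 0.572, -0.437], 'ee_pos': [552.236, -6.681, 168.052], 'gripper_width': 0.058, 'finger_force': 68.416} 0.12091297299460031 [-3.05951617e-04  1.09103092e-03 -9.99999358e-01]
```

View pics/g2.png

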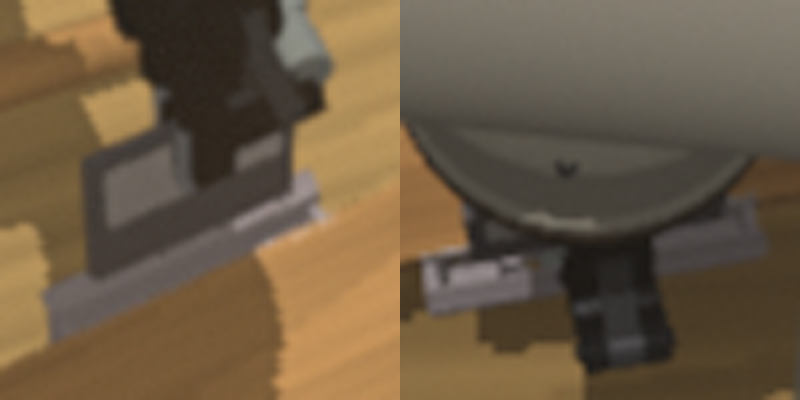

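Call:
arm_command:
  increments: "0 0 -0.1 0 0 0; 0 0 -0.2 0 0 0; 0 0 -0.3 0 0 0; 0 0 -0.4 0 0 0; 0 0 -0.5 0 0 0; 0 0 -0.5 0 0 0"

```text
time_s: 9.9
ee_pos: [551.6, -6.5, 141.4]
orientation: [-2.082, -2.351, 0.001]
force: [0.5, -0.0, -0.4]
gripper_width: 0.056
finger_force: 68.4
```

Call:
arm_command:
  increments: "0 0 -0.1 0 0 0; 0 0 -0.18 0 0 0; 0 0 -0.25 0 0 0; 0 0 -0.3 0 0 0; 0 0 -0.34 0 0 0; 0 0 -0.36 0 0 0; 0 0 -0.36 0 0 0"

```text
time_s: 10.6
ee_pos: [552.1, -6.5, 124.7]
orientation: [2.083, 2.351, 0.0]
force: [-2.7, 1.0, 9.2]
gripper_width: 0.057
finger_force: 69.9
```

Call:
arm_command:
  increments: "0 0 -0.01 0 0 0; 0 0 -0.02 0 0 0; 0 0 -0.02 0 0 0; 0 0 -0.02 0 0 0"

```text
time_s: 11.0
ee_pos: [552.2, -6.5, 124.4]
orientation: [2.082, 2.351, 0.001]
force: [-6.0, 1.5, 16.1]
gripper_width: 0.056
finger_force: 71.0
```

Call:
arm_command:
  increments: "0 0 0 0 0 0; 0 0 0 0 0 0; 0 0 0 0 0 0; 0 0 0 0 0 0; 0 0 0 0 0 0; 0 0 0 0 0 0"

```text
time_s: 11.6
ee_pos: [552.2, -6.4, 124.4]
orientation: [2.082, 2.351, 0.001]
force: [-6.0, 1.4, 16.1]
gripper_width: 0.058
finger_force: 71.0
```

```bash
python3 - <<'E'
from h import *
a=robot.capture("scene"); save(a,"f",(260,180,360,255),8)
C,S=np.cos(.121),np.sin(.121)
# predicted pixels: holder's top corners (z=144) if home at TCP x,y, and slot-based y
for z in(144,148):print(z,[((px(a,[552.2+3-S*y,-6.5+C*y,z])-[260,180])*8).round() for y in(40,-40)])
print(robot.observe()["force"])
E
```

```text
144 [array([602., 352.]), array([298., 489.])]
148 [array([602., 341.]), array([297., 478.])]
[-4.88114008  1.50515795 16.37048976]
```

View pics/f.png

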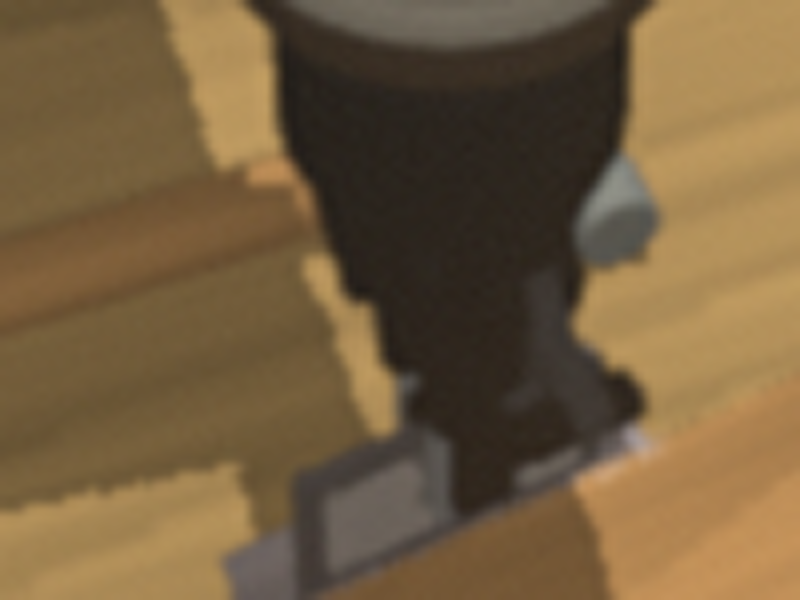

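```bash
python3 -c "
from workcell import robot
print(robot.close_job())"
```

```text
the job is handed in; nothing more can be done
None
```

I pressed the bell to its stop, then pushed the label holder into the channel behind the lip and handed the job in while still holding it down with about 16 N; no verdict came back. The force reading and heights agree that it is fully home.

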